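# Chopping board off its locking peg and into the board rack

## Task

Take the small paddle chopping board off its locking peg and stand it in the empty slot of the wire board rack. Press the peg's sprung keeper flush and keep it down while you draw the board forward off the peg, gently: do not lean hard on the peg or drag the board against a keeper that is still up. Lower the board right down onto its lower edge in the slot before you let go, and leave the grater, the other board, the mug and the jar where they are.

Things in the scene. Friction and masses are not known exactly. Their poses are not given: they have to be found in the camera images.
- rack: Fixed peg stand: dark plank on screw feet, two posts, a rail (front x = +35, top z = 240 mm), two 16 mm square aluminium pegs at y = +100 (A) and -100 mm (B), out along -x (robot's side) to x = -88 mm. Origin: plank's underside. Flat peg tops: level seat at z = 235 mm, but from x = -43 mm out the nose is bent up by 0 to 7 degrees, each its own: feel it. Over 20 N, by robot or dragged board, bends a nose.
- keeper_a (a joint): Sprung keeper of peg A: 10 mm wide steel flap let into the nose's top, hinged across it at the stand's x = -77 mm, slanting up and back; its rolled rear end (x = -47 mm up, -45 mm down), just ahead of the hung thing, stands 11 mm above the peg's top and bars the way. Rad: 0 = up, 0.38 = flush with the nose, stop 0.42. At its rear end 1.5 N starts it and 3.5 N holds it flush (6 N nearer the hinge); springs up when let go.
- keeper_b (a joint): The same for peg B. A keeper left more than about 1 mm proud of the nose catches the thing drawn over it; once the thing is over it, the thing itself holds it down.
- board: Small wooden paddle board, 14 mm thick, 0.26 to 0.43 kg, hung upright on either peg, 32 to 37 mm in front of the stand's origin. Origin: middle of its lower edge; z up, y across, x through it. Blade 140 wide, 150 tall; handle 56 wide up to z = 225 mm, with a slot for the peg, 34 wide, z = 175 to 195 mm. Pinch the solid end above the slot front to back.
- board_eye (a point): Middle of the slot's top edge, 195 mm above the board's lower edge, half way through it; this edge lies on the peg's seat. Fingers that straddle the handle's end front to back and reach down to the peg have the front finger on the keeper.
- holder: Fixed wire board rack: dark plank 110 x 200 x 16 mm with three upright steel hoops (5 mm wire, 115 mm wide, tops 99 mm above the counter) at x = -26, 0 and +26 mm. Origin: plank's underside. Between the hoops are two slots 21 mm wide along y: the front one (x = -13 mm) is empty, the rear one (x = +13 mm) holds the other board.
- slot (a point): Middle of the floor of the empty slot, 16 mm above the counter: where the middle of the board's lower edge belongs. Axes as the wire rack; the board's x lies along its x, either way round.
- big_board: The other board, wood, 200 wide x 170 tall x 16 mm, no handle, standing in the rear slot. Origin: middle of its lower edge. Stays.
- grater: Flat steel grater, 100 mm wide, 204 mm tall, black handle loop, hanging on the other peg. Origin: middle of its lower edge. Stays.
- mug: White mug, 80 mm across, 85 mm tall. Origin: underside. Stays.
- sugar_jar: Glass jar with a steel cap, 70 mm across, 110 mm tall. Origin: underside. Stays.

How it is judged:
By the outcome, as a careful person would: the job done as asked, in the order asked, and still so for the second after the job is handed in, with the robot touching nothing.
It also fails if it takes over 72 s, if anything falls off the work surface, if the arm or the gripper's body presses on something with over 40 N, if the wrist force passes 120 N, or if a joint passes its speed limit or range.

## Robot

A 6-joint arm with a two-finger parallel gripper is mounted at the origin on the work surface. World frame = base frame: x ahead of the robot, y to its left, z up, the work surface at z = 0. Lengths are in m, angles in rad, forces in N, time in s.
With the tool pointing down it reaches from about 0.2 to 0.875 m from the base axis. Payload 3.4 kg.
Tool frame: the origin (TCP) lies midway between the tips of the shut fingers; the grasp point (between the pads) lies 19 mm behind it; z points along the fingers, y is the direction in which the jaws open and shut (so a half turn about z gives the same grasp; the last joint's range is limited). The gripper opens to 94 mm and grips with 3 to 60 N. Pads are 16 mm wide; open, the fingers measure 119 mm over their backs; the gripper's body (75 mm by 177 mm) begins 78 mm behind the grasp point.
Start: joints at [1.056, 0.276, 1.505, -0, 1.361, -0.121], TCP at [0.221, 0.531, 0.205] pointing down, gripper open.
Joint ranges: [-2.89, 2.89], [-0.75, 2.08], [0.22, 2.7], [-1.18, 4.32], [0.11, 2.71], [-2.7, 2.7]. Speed limits (rad/s): [2.57, 2.57, 3.14, 3.14, 3.14, 3.14].

## Interface

Orientations are given as a rotation vector (axis times angle).
In Python, from bench import arm, grab_frame, camera_params gives the robot as it stands. The module is installed in compiled form; this text tells all that it offers.
- The arm moves only by the tool send_rows, never from a script. Its argument "commands" is a list of rows, each a list of 6 numbers: the shift along the tool's x, y, z in mm, then the turn, a rotation vector about the tool's x, y, z in degrees. In form: [[tx, ty, tz, rx, ry, rz], ...]. A call has exactly 10 rows; each row shifts and turns the commanded pose from where the row before left it, along the tool's axes as they then stand; what a row does not reach is not made up. A row lasts 1/10 s, in which the tool goes at most 50 mm and 8.59 degrees, less where a joint would pass 70% of its speed; a pose out of reach is approached as far as the arm can. A call is refused whole if a number of a shift passes 50 or a number of a turn 8.59, either way. A call with a gripper value outside its range is refused whole. "jaw" is the finger opening in mm, from 0 to 94, set as the call begins (left out, the last holds). The fingers move at their own pace and stop on an object; the grip force is fixed at half the most. Time passes only in rows, so rows that do not move let the fingers close, or fill a call up. It gives the time, the measured TCP pose, the force and the opening at its end, in the units of the state.
- arm.get_state(): the state, without advancing time (a new reading comes with each control period).
- grab_frame(name): name is "scene" or "top" or "wrist"; returns the picture (480x640x3 uint8, blue, green, red); there is no depth.
- camera_params(name): a dict with "camera_matrix" (3x3 intrinsics, pixels), "extrinsics" (4x4, takes a point from camera to world coordinates); the wrist camera has in their place "tool_from_camera" (4x4, takes a point from camera to tool coordinates, whose origin is the TCP and whose axes are the flange's). Camera axes: x right, y up, looking along -z (the intrinsics and any distortion apply to the point x, -y, -z); pixel columns grow to the right and rows downward; lengths in m; the calibration is good to about 2 mm. The wrist camera is an equidistant fisheye: a pixel r from the principal point sees the ray r / f radians off the axis. A picture is of the moment at which its call begins: read the wrist's pose just before it. camera_params takes no time and is no camera call.
- arm.finish_job(): hands the job in, once; it reports no verdict.
The state is a dict: "time_s": time; "q": joint angles; "qvel": joint speeds; "joint_torque": joint torques, N m; "tool_pos": TCP position; "tcp_rot": TCP orientation; "ft_force": force on the tool from outside, world axes, zero at the start; "wrist_torque": the same for the moment, N m; "width": finger opening in m.
Only numpy, scipy, OpenCV 4.12 (cv2) and the standard library are available. Lean on these libraries where they do the work, as an engineer would, in place of code of your own. Each camera call takes 0.05 s, during which the arm holds its last target. There are 200 camera calls.

## Working session

There is one attempt and no reset: what is moved stays moved. The work goes in short steps, Python scripts to look and compute and a tool call to move; the robot and the scene stay as the last step left them, time stands still between calls to the robot, and variables do not carry over. Pictures are saved under pics/ and viewed, about 8 in all and at most 12, crops included, and the job is handed in when it is done.

Besides the shell and the picture viewer there is one more tool, called after ">>>" by a JSON object that holds its "api" and its "payload", one argument or row to a line. send_rows: Moves the arm, as the interface text tells. Its arguments: {"type":"object","properties":{"commands":{"type":"array","items":{"type":"array","items":{"type":"number"}}},"jaw":{"type":"number"}},"required":["commands"]}

```bash
mkdir -p pics; python3 - <<'E'
from bench import arm, grab_frame, camera_params
import cv2
s=arm.get_state(); print(s)
for n in ("scene","top"):
    cv2.imwrite(f"pics/{n}0.png",grab_frame(n)); p=camera_params(n); print(n,p)
print(camera_params("wrist"))
E
```

```text
{'time_s': 0.0, 'q': array([ 1.05605648e+00,  2.76602010e-01,  1.50611153e+00,  1.00558812e-05,
        1.36069961e+00, -1.21020856e-01]), 'qvel': array([ 0.00027779, -0.00051218, -0.00240834, -0.00024702, -0.00085666,
        0.00167049]), 'joint_torque': array([ 5.62386194e-04, -4.04588377e+01, -2.37234432e+01,  7.00729340e-02,
        3.46254918e-02, -1.52373573e-04]), 'tool_pos': array([0.22031785, 0.53050705, 0.20460936]), 'tcp_rot': array([-6.14355422e-01, -3.08034592e+00,  2.71103873e-03]), 'ft_force': array([-0.2474166 , -0.75649521, -0.10707026]), 'wrist_torque': array([0.0039135 , 0.02225826, 0.00193702]), 'width': 0.09438324380549425}
scene {'camera_matrix': array([[470.81148585,   0.        , 326.06564686],
       [  0.        , 470.81148585, 237.85342051],
       [  0.        ,   0.        ,   1.        ]]), 'extrinsics': array([[-4.20819203e-01, -5.99989817e-01,  6.80384758e-01,
         1.31222302e+00],
       [ 9.07144153e-01, -2.77647446e-01,  3.16229951e-01,
         3.06755755e-01],
       [-8.27659898e-04,  7.50282690e-01,  6.61116631e-01,
         8.66227582e-01]
[... 360 characters left out ...]
, -0.00745943,  0.00536773,  0.00703336],
       [ 0.0036757 ,  0.21069313,  0.97754534,  1.31390515],
       [ 0.        ,  0.        ,  0.        ,  1.        ]])}
{'camera_matrix': array([[371.64829954,   0.        , 319.59431144],
       [  0.        , 371.64829954, 241.97393122],
       [  0.        ,   0.        ,   1.        ]]), 'tool_from_camera': array([[ 8.25151204e-04,  9.72577383e-01,  2.32578057e-01,
         6.53392680e-02],
       [ 9.99999395e-01, -6.33500440e-04, -8.98719797e-04,
         6.47330798e-04],
       [-7.26736246e-04,  2.32578658e-01, -9.72577318e-01,
        -1.79382968e-01],
       [ 0.00000000e+00,  0.00000000e+00,  0.00000000e+00,
         1.00000000e+00]])}
```

View pics/scene0.png

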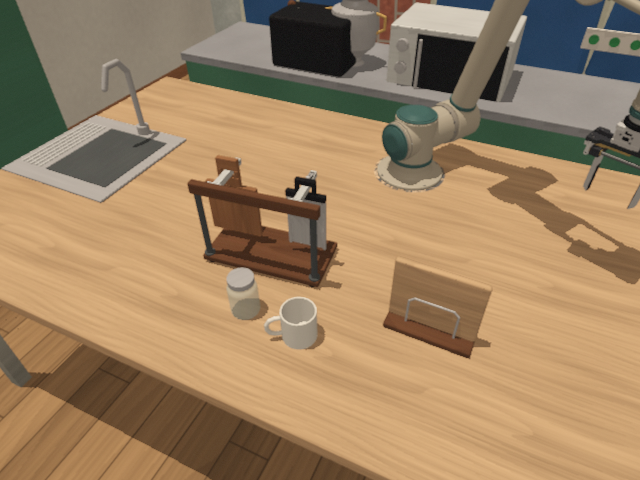

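View pics/top0.png

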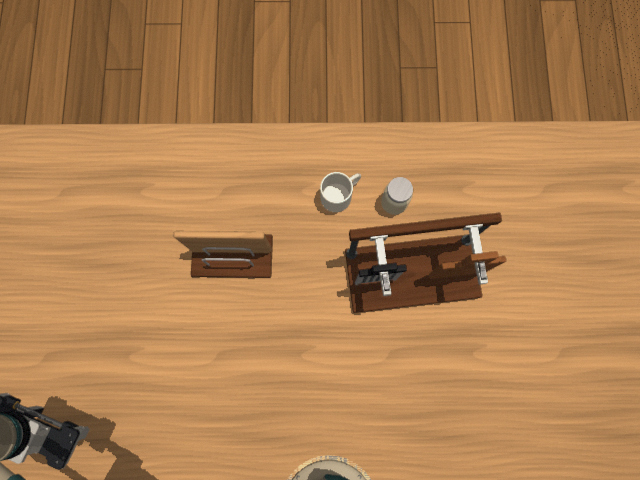

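The board hangs on peg B: right in the top view near (485,260), left in the scene view near (230,200). The grater is on peg A and the wire rack is at (230,258) in the top view. I'll enlarge the top view.

```bash
cat > h.py <<'E'
import numpy as np, cv2
from bench import arm, grab_frame, camera_params
from scipy.spatial.transform import Rotation as R
def ray(name,u,v):
    p=camera_params(name);K=p["camera_matrix"];E=p["extrinsics"]
    d=np.array([(u-K[0,2])/K[0,0],-(v-K[1,2])/K[1,1],-1]); return E[:3,3],E[:3,:3]@d
def onz(name,u,v,z):
    o,d=ray(name,u,v); return o+d*(z-o[2])/d[2]
def wray(u,v,s=None):
    s=s or arm.get_state();p=camera_params("wrist");K=p["camera_matrix"];T=p["tool_from_camera"]
    a=np.array([u-K[0,2],v-K[1,2]]);r=np.linalg.norm(a)/K[0,0];a=a/max(np.linalg.norm(a),1e-9)
    d=np.array([np.sin(r)*a[0],-np.sin(r)*a[1],-np.cos(r)])
    Rw=R.from_rotvec(s["tcp_rot"]).as_matrix()
    return s["tool_pos"]+Rw@T[:3,3],Rw@T[:3,:3]@d
def wproj(P,s):
    p=camera_params("wrist");K=p["camera_matrix"];T=p["tool_from_camera"]
    Rw=R.from_rotvec(s["tcp_rot"]).as_matrix();c=T[:3,:3].T@(Rw.T@(np.array(P)-s["tool_pos"])-T[:3,3])
    x,y,z=c[0],-c[1],-c[2];t=np.arctan2(np.hypot(x,y),z);h=np.hypot(x,y)
    return K[0,2]+K[0,0]*t*x/h,K[1,2]+K[0,0]*t*y/h
def proj(name,P):
    p=camera_params(name);K=p["camera_matrix"];E=p["extrinsics"]
    c=E[:3,:3].T@(np.array(P)-E[:3,3]);return K[0,2]-K[0,0]*c[0]/c[2],K[1,2]+K[1,1]*c[1]/c[2]
E
python3 - <<'E'
import cv2,numpy as np
i=cv2.imread("pics/top0.png")
a=cv2.resize(i[200:320,335:515],None,fx=4.4,fy=4.4,interpolation=cv2.INTER_CUBIC)
cv2.imwrite("pics/c1.png",a)
a=cv2.resize(i[220:290,165:285],None,fx=6,fy=6,interpolation=cv2.INTER_CUBIC)
cv2.imwrite("pics/c2.png",a)
E
```

```text
(no output)
```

View pics/c1.png

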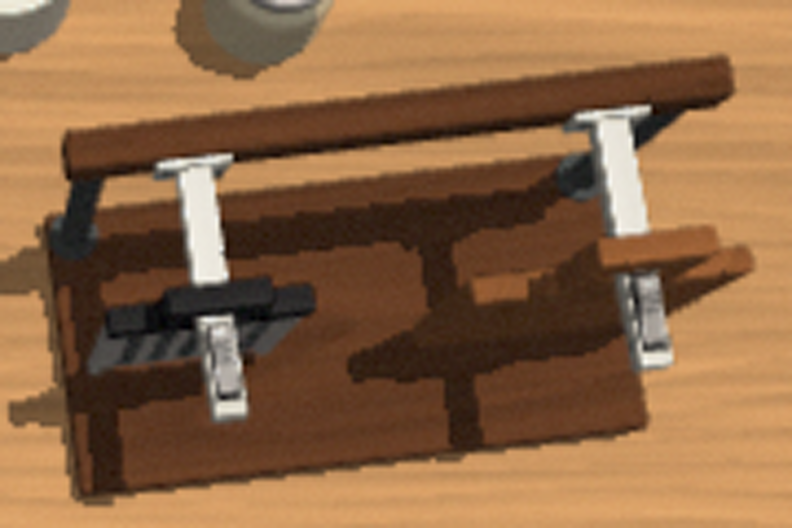

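View pics/c2.png

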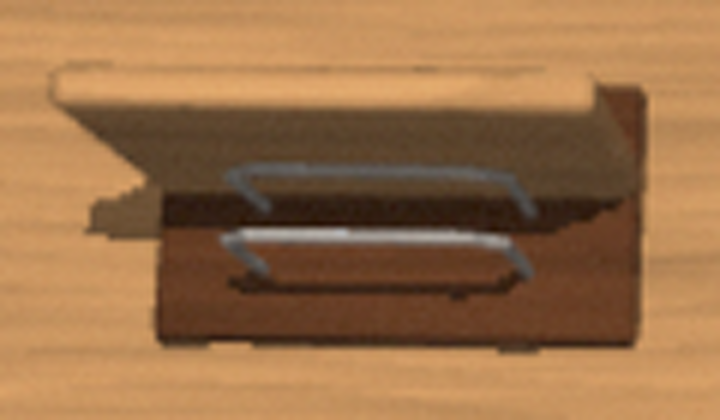

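```bash
python3 - <<'E'
from h import *
np.set_printoptions(precision=4,suppress=True)
A=lambda x,y,z:onz("top",335+x/4.4,200+y/4.4,z)
B=lambda x,y,z:onz("top",165+x/6,220+y/6,z)
for n,x,y,z in [("railL near",68,178,.24),("railL far",66,135,.24),("railR far",728,57,.24),("railR near",733,95,.24),
 ("pegA base",195,172,.235),("pegB base",613,122,.235),("pegA tip",228,408,.238),("pegB tip",655,362,.238),
 ("hndl L far",600,243,.265),("hndl R far",715,228,.265),("hndl L near",602,268,.265),("hndl R near",720,249,.265),
 ("plank front L",80,497,.03),("plank front R",645,428,.03)]:
  print(n,A(x,y,z))
for n,x,y,z in [("plank FL",158,343,.016),("plank FR",638,344,.016),("plank RR",645,88,.016),("hoop1 L",225,233,.099),("hoop1 R",512,238,.099),("hoop2 L",230,170,.099),("hoop2 R",512,175,.099),
  ("bb L far",55,68,.186),("bb R far",592,72,.186),("bb L near",58,100,.186),("bb R near",597,105,.186)]:
  print(n,B(x,y,z))
E
```

```text
railL near [ 0.578 -0.049  0.24 ]
railL far [ 0.5989 -0.0484  0.24  ]
railR far [ 0.6348 -0.3656  0.24  ]
railR near [ 0.6161 -0.3665  0.24  ]
pegA base [ 0.5816 -0.1096  0.235 ]
pegB base [ 0.6045 -0.3099  0.235 ]
pegA tip [ 0.4688 -0.1213  0.238 ]
pegB tip [ 0.4887 -0.3209  0.238 ]
hndl L far [ 0.5402 -0.2913  0.265 ]
hndl R far [ 0.5468 -0.3446  0.265 ]
hndl L near [ 0.5285 -0.2914  0.265 ]
hndl R near [ 0.537  -0.3462  0.265 ]
plank front L [ 0.4447 -0.0633  0.03  ]
plank front R [ 0.48   -0.3761  0.03  ]
plank FL [0.5369 0.3342 0.016 ]
plank FR [0.5349 0.1366 0.016 ]
plank RR [0.6432 0.1351 0.016 ]
hoop1 L [0.5675 0.2893 0.099 ]
hoop1 R [0.5647 0.1778 0.099 ]
hoop2 L [0.5925 0.2883 0.099 ]
hoop2 R [0.5896 0.1784 0.099 ]
bb L far [0.6131 0.3335 0.186 ]
bb R far [0.6101 0.1378 0.186 ]
bb L near [0.6011 0.3318 0.186 ]
bb R near [0.5978 0.1357 0.186 ]
```

>>> {"api": "send_rows", "payload": {
  "commands": [
    [0,0,-40,0,0,7],
    [0,0,-40,0,0,8],
    [0,0,-40,0,0,8],
    [0,0,-40,0,0,8],
    [0,0,-20,0,0,8],
    [0,0,0,0,0,8],
    [0,0,0,0,0,8],
    [0,0,0,0,0,6.6],
    [-25,5,0,0,0,0],
    [-40,8,0,0,0,0]
  ],
  "jaw": 94
}}

```text
time_s: 1.1
tool_pos: [0.24, 0.4683, 0.3839]
tcp_rot: [-2.102, -2.334, 0.003]
ft_force: [0.1, -0.9, -0.4]
width: 0.0941
```

>>> {"api": "send_rows", "payload": {
  "commands": [
    [-45,9,0,0,0,0],
    [-45,9,0,0,0,0],
    [-45,9,0,0,0,0],
    [-45,9,0,0,0,0],
    [-45,9,0,0,0,0],
    [-45,9,0,0,0,0],
    [-45,9,0,0,0,0],
    [-45,9,0,0,0,0],
    [-45,9,0,0,0,0],
    [-45,9,0,0,0,0]
  ]
}}

```text
time_s: 2.1
tool_pos: [0.3753, 0.0274, 0.3853]
tcp_rot: [2.105, 2.332, 0.001]
ft_force: [0.9, 0.2, -0.7]
width: 0.094
```

>>> {"api": "send_rows", "payload": {
  "commands": [
    [-45,9,0,0,0,0],
    [-45,9,0,0,0,0],
    [-45,9,0,0,0,0],
    [-45,9,0,0,0,0],
    [-40,9,0,0,0,0],
    [-30,9,0,0,0,0],
    [-25,5,0,0,0,0],
    [-15,0,0,0,0,0],
    [0,0,0,0,0,0],
    [0,0,0,0,0,0]
  ],
  "jaw": 40
}}

```text
time_s: 3.1
tool_pos: [0.4633, -0.2525, 0.3853]
tcp_rot: [-2.105, -2.331, -0.001]
ft_force: [-0.3, 0.0, -0.3]
width: 0.04
```

```bash
python3 - <<'E'
from h import *
s=arm.get_state(); print(s["time_s"],s["tool_pos"],s["tcp_rot"],s["ft_force"],s["width"])
i=grab_frame("wrist"); cv2.imwrite("pics/w1.png",i)
Rw=R.from_rotvec(s["tcp_rot"]).as_matrix();print(np.round(Rw,4))
E
```

```text
3.1 [ 0.46326747 -0.25250614  0.38534125] [-2.10460298e+00 -2.33073481e+00 -9.86177925e-04] [-0.26928371  0.02988785 -0.27585796] 0.03998152772592186
[[-1.017e-01  9.948e-01 -5.000e-04]
 [ 9.948e-01  1.017e-01  1.300e-03]
 [ 1.400e-03 -4.000e-04 -1.000e+00]]
```

View pics/w1.png

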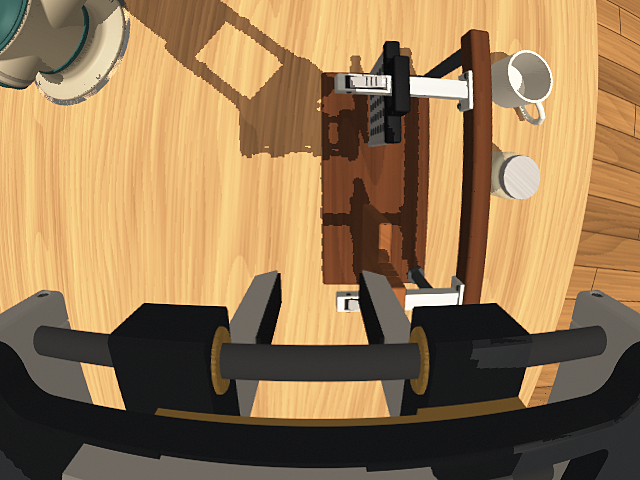

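The wrist view shows peg B's nose tip at about (338,300), with the keeper at (345–360,300) and the board's handle behind the right finger at (400,290). Peg A's tip is at (336,82). I'll cross-check this against the top view.

```bash
python3 - <<'E'
from h import *
np.set_printoptions(precision=4,suppress=True)
s=arm.get_state()
def tri(r1,r2):
    (o1,d1),(o2,d2)=r1,r2; d1=d1/np.linalg.norm(d1);d2=d2/np.linalg.norm(d2)
    t=np.linalg.lstsq(np.c_[d1,-d2],o2-o1,rcond=None)[0]; a=o1+d1*t[0];b=o2+d2*t[1]
    return (a+b)/2,np.linalg.norm(a-b)
A=lambda x,y:ray("top",335+x/4.4,200+y/4.4)
for n,w,t in [("tipA",(336,82),(228,408)),("tipB",(338,300),(655,362)),("baseA",(465,92),(195,172)),("baseB",(458,296),(613,122)),("railLnear",(461,40),(68,178)),("railLfar",(488,33),(66,135))]:
    print(n,tri(wray(*w,s),A(*t)), [ (o+d*(z-o[2])/d[2])[:2] for z in (.238,.248) for o,d in [wray(*w,s)]])
i=cv2.imread("pics/w1.png"); cv2.imwrite("pics/w1c.png",cv2.resize(i[260:320,320:480],None,fx=5,fy=5,interpolation=cv2.INTER_CUBIC))
E
```

```text
tipA (array([ 0.4667, -0.1205,  0.2469]), np.float64(0.002229885676245956)) [array([ 0.4659, -0.119 ]), array([ 0.4656, -0.1211])]
tipB (array([ 0.4931, -0.3312,  0.2037]), np.float64(0.00038053970726102123)) [array([ 0.4896, -0.3173]), array([ 0.4887, -0.3133])]
baseA (array([ 0.5811, -0.1094,  0.2429]), np.float64(0.0027834358575213646)) [array([ 0.5843, -0.1088]), array([ 0.5805, -0.1111])]
baseB (array([ 0.6005, -0.3008,  0.2548]), np.float64(0.006533273456995448)) [array([ 0.6088, -0.3036]), array([ 0.6042, -0.3   ])]
railLnear (array([ 0.5834, -0.0504,  0.218 ]), np.float64(0.0012777609350566282)) [array([ 0.5768, -0.0583]), array([ 0.5732, -0.0622])]
railLfar (array([ 0.5977, -0.0484,  0.2501]), np.float64(0.0026337695677730154)) [array([ 0.6045, -0.0436]), array([ 0.6   , -0.0479])]
```

View pics/w1c.png

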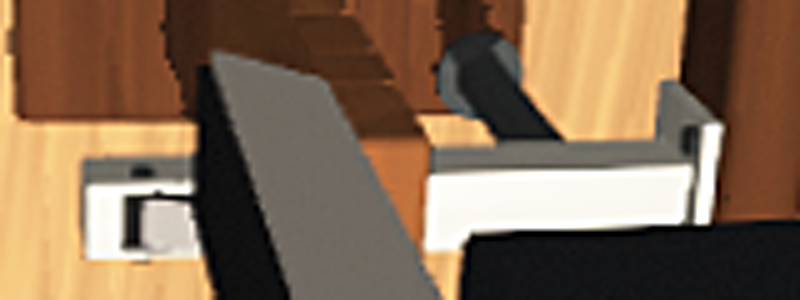

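>>> {"api": "send_rows", "payload": {
  "commands": [
    [-20,4,0,0,0,0],
    [-30,5,0,0,0,0],
    [-20,3.6,0,0,0,0],
    [0,0,20,0,0,0],
    [0,0,30,0,0,0],
    [0,0,30,0,0,0],
    [0,0,20,0,0,0],
    [0,0,15,0,0,0],
    [0,0,5,0,0,0],
    [0,0,0,0,0,0]
  ],
  "jaw": 0
}}

```text
time_s: 4.15
tool_pos: [0.4832, -0.3204, 0.2656]
tcp_rot: [-2.104, -2.332, -0.0]
ft_force: [0.1, -0.0, -0.1]
width: 0.0006
```

>>> {"api": "send_rows", "payload": {
  "commands": [
    [0,0,4,0,0,0],
    [0,0,4,0,0,0],
    [0,0,4,0,0,0],
    [0,0,2,0,0,0],
    [0,0,1,0,0,0],
    [0,0,0,0,0,0],
    [0,0,0,0,0,0],
    [0,0,0,0,0,0],
    [0,0,0,0,0,0],
    [0,0,0,0,0,0]
  ]
}}

```text
time_s: 5.15
tool_pos: [0.4834, -0.3217, 0.2505]
tcp_rot: [2.105, 2.332, 0.0]
ft_force: [0.4, -0.1, -0.2]
width: 0.0005
```

>>> {"api": "send_rows", "payload": {
  "commands": [
    [0,0,1,0,0,0],
    [0,0,1,0,0,0],
    [0,0,1,0,0,0],
    [0,0,1,0,0,0],
    [0,0,0,0,0,0],
    [0,0,0,0,0,0],
    [0,0,0,0,0,0],
    [0,0,0,0,0,0],
    [0,0,0,0,0,0],
    [0,0,0,0,0,0]
  ]
}}

```text
time_s: 6.15
tool_pos: [0.4833, -0.3217, 0.2464]
tcp_rot: [-2.105, -2.332, -0.0]
ft_force: [0.7, 1.0, -0.0]
width: 0.0007
```

```bash
python3 - <<'E'
from h import *
s=arm.get_state(); print(s["tool_pos"],s["ft_force"])
E
```

```text
[ 0.48333358 -0.32169512  0.24644622] [ 0.66638849  1.03666044 -0.04774091]
```

>>> {"api": "send_rows", "payload": {
  "commands": [
    [0,0,1,0,0,0],
    [0,0,1,0,0,0],
    [0,0,0,0,0,0],
    [0,0,0,0,0,0],
    [0,0,0,0,0,0],
    [0,0,0,0,0,0],
    [0,0,0,0,0,0],
    [0,0,0,0,0,0],
    [0,0,0,0,0,0],
    [0,0,0,0,0,0]
  ]
}}

```text
time_s: 7.15
tool_pos: [0.4834, -0.3217, 0.2445]
tcp_rot: [2.105, 2.332, 0.0]
ft_force: [0.4, 0.2, 0.3]
width: 0.0005
```

>>> {"api": "send_rows", "payload": {
  "commands": [
    [0,0,1,0,0,0],
    [0,0,1,0,0,0],
    [0,0,0,0,0,0],
    [0,0,0,0,0,0],
    [0,0,0,0,0,0],
    [0,0,0,0,0,0],
    [0,0,0,0,0,0],
    [0,0,0,0,0,0],
    [0,0,0,0,0,0],
    [0,0,0,0,0,0]
  ]
}}

```text
time_s: 8.15
tool_pos: [0.483, -0.3221, 0.2431]
tcp_rot: [2.105, 2.331, -0.001]
ft_force: [-2.2, 0.2, 4.6]
width: 0.0004
```

```bash
python3 - <<'E'
from h import *
p=np.array([0.46326747,-0.25250614,0.38534125]);s=dict(tool_pos=p,tcp_rot=np.array([-2.10460298e+00,-2.33073481e+00,-9.86177925e-04]))
tip=np.array([.4889,-.3205]);X=np.array([.995,.101])
for n,u,v,z in [("rear top edge",320+427/5,260+160/5,.268),("rear top corner",320+425/5,260+138/5,.268),("front?",320+365/5,260+138/5,.268),("tip",337,304,.243),("base",320+690/5,260+210/5,.238)]:
    o,d=wray(u,v,s);q=o+d*(z-o[2])/d[2]; print(n,q,"rack x",-88+1e3*(q[:2]-tip)@X)
A=lambda x,y,z:onz("top",335+x/4.4,200+y/4.4,z)
for n,x,y,z in [("tip",655,364,.243),("far",658,236,.268),("near",661,260,.268),("base",613,122,.238)]:
    q=A(x,y,z); print("top",n,q,"rack x",-88+1e3*(q[:2]-tip)@X)
E
```

```text
rear top edge [ 0.54436252 -0.29288267  0.268     ] rack x -30.025445123544948
rear top corner [ 0.54328499 -0.28886974  0.268     ] rack x -30.69228263429848
front? [ 0.53262216 -0.28976715  0.268     ] rack x -41.39243553128836
tip [ 0.48853339 -0.3196326   0.243     ] rack x -88.27716486924143
base [ 0.60996139 -0.31019052  0.238     ] rack x 33.49733946163548
top tip [ 0.48709379 -0.31926011  0.243     ] rack x -89.67195098875095
top far [ 0.54267958 -0.31721695  0.268     ] rack x -34.15773402884098
top near [ 0.5315136  -0.31779099  0.268     ] rack x -45.32585443687236
top base [ 0.60374127 -0.30902598  0.238     ] rack x 27.4259442867627
```

>>> {"api": "send_rows", "payload": {
  "commands": [
    [0,0,-4,0,0,0],
    [0,0,-12,0,0,0],
    [0,0,-15,0,0,0],
    [0,0,-10,0,0,0],
    [0,0,-4,0,0,0],
    [0,10,0,0,0,0],
    [0,20,0,0,0,0],
    [0,15,0,0,0,0],
    [0,0,0,0,0,0],
    [0,0,0,0,0,0]
  ],
  "jaw": 24
}}

```text
time_s: 9.15
tool_pos: [0.5281, -0.3168, 0.2866]
tcp_rot: [-2.103, -2.331, 0.001]
ft_force: [-0.1, -0.8, 0.9]
width: 0.0239
```

>>> {"api": "send_rows", "payload": {
  "commands": [
    [0,6,2,0,0,0],
    [0,6,4,0,0,0],
    [0,0,2,0,0,0],
    [0,0,0,0,0,0],
    [0,0,0,0,0,0],
    [0,0,0,0,0,0],
    [0,0,0,0,0,0],
    [0,0,0,0,0,0],
    [0,0,0,0,0,0],
    [0,0,0,0,0,0]
  ]
}}

```text
time_s: 10.15
tool_pos: [0.54, -0.3159, 0.2795]
tcp_rot: [2.105, 2.332, 0.0]
ft_force: [-0.3, 0.2, -0.3]
width: 0.0238
```

```bash
python3 - <<'E'
from h import *
s=arm.get_state(); print(s["time_s"],s["tool_pos"],s["tcp_rot"],s["ft_force"],s["width"])
i=grab_frame("wrist"); cv2.imwrite("pics/w2.png",i)
cv2.imwrite("pics/w2c.png",cv2.resize(i[230:350,230:390],None,fx=5,fy=5,interpolation=cv2.INTER_CUBIC))
for P in [(.5401,-.3153,.2685),(.5401-.007,-.316,.2685),(.547,-.3146,.2685)]: print(wproj(P,s))
E
```

```text
10.15 [ 0.54001223 -0.31590394  0.27948723] [2.10540927e+00 2.33164829e+00 1.03215892e-04] [-0.3497772   0.20292091 -0.33239849] 0.023827920495542873
(np.float64(316.43082718623833), np.float64(279.3194518222611))
(np.float64(303.4433284201672), np.float64(279.2647136000139))
(np.float64(329.240692837757), np.float64(279.3263756832972))
```

View pics/w2c.png

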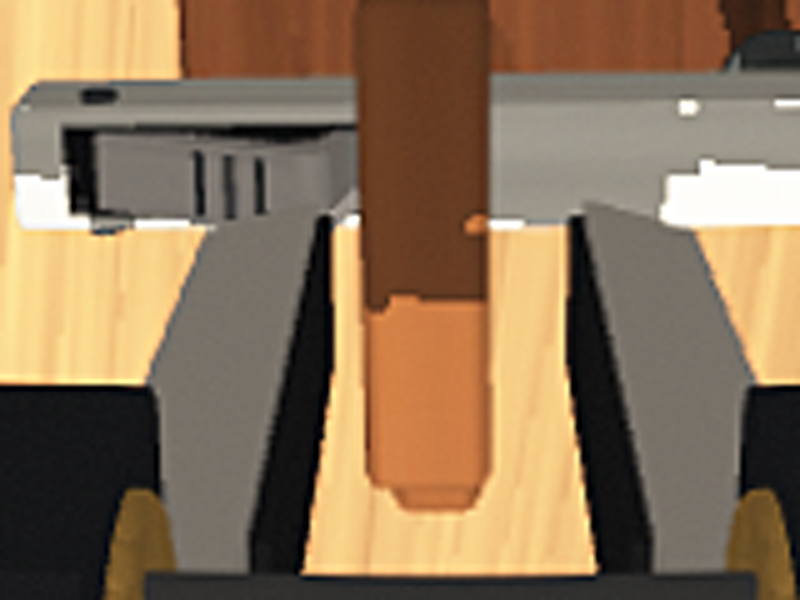

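```bash
python3 - <<'E'
from h import *
s=arm.get_state()
def at(u,v,z):
    o,d=wray(u,v,s);return o+d*(z-o[2])/d[2]
Rw=R.from_rotvec(s["tcp_rot"]).as_matrix()
for n,x,y,z in [("peg ctr at handle",500,162,.239),("peg far edge",520,100,.239),("peg near edge",540,225,.239),("keeper mid",250,172,.245),("nose tip ctr",14,170,.243),("handle F",365,480,.2685),("handle R",490,480,.2685),("handle F low",358,10,.12),("handle R low",490,10,.12)]:
    q=at(230+x/5,230+y/5,z); print(n,q,"tool mm",np.round(1e3*Rw.T@(q-s["tool_pos"]),1))
E
```

```text
peg ctr at handle [ 0.54815275 -0.31367664  0.239     ] tool mm [ 1.4  8.3 40.5]
peg far edge [ 0.54972118 -0.30556594  0.239     ] tool mm [ 9.3 10.7 40.5]
peg near edge [ 0.55402354 -0.32132836  0.239     ] tool mm [-6.8 13.4 40.5]
keeper mid [ 0.51795544 -0.31629788  0.245     ] tool mm [  1.9 -22.   34.5]
nose tip ctr [ 0.48844876 -0.31988821  0.243     ] tool mm [  1.3 -51.7  36.5]
handle F [ 0.53534291 -0.3441498   0.2685    ] tool mm [-27.6  -7.5  11. ]
handle R [ 0.54944092 -0.34267923  0.2685    ] tool mm [-27.6   6.6  11. ]
handle F low [ 0.52581983 -0.32180962  0.12      ] tool mm [ -4.4 -14.7 159.5]
handle R low [ 0.55029704 -0.3192994   0.12      ] tool mm [ -4.4   9.9 159.5]
```

>>> {"api": "send_rows", "payload": {
  "commands": [
    [1.3,-1.5,0,0,0,0],
    [0,0,0,0,0,0],
    [0,0,0,0,0,0],
    [0,0,3,0,0,0],
    [0,0,5,0,0,0],
    [0,0,5,0,0,0],
    [0,0,5,0,0,0],
    [0,0,4,0,0,0],
    [0,0,2,0,0,0],
    [0,0,0,0,0,0]
  ],
  "jaw": 21
}}

```text
time_s: 11.2
tool_pos: [0.5383, -0.3147, 0.255]
tcp_rot: [-2.105, -2.331, 0.0]
ft_force: [0.0, -0.3, -0.4]
width: 0.0209
```

>>> {"api": "send_rows", "payload": {
  "commands": [
    [0,0,1,0,0,0],
    [0,0,1,0,0,0],
    [0,0,1,0,0,0],
    [0,0,1,0,0,0],
    [0,0,1,0,0,0],
    [0,0,1,0,0,0],
    [0,0,0,0,0,0],
    [0,0,0,0,0,0],
    [0,0,0,0,0,0],
    [0,0,0,0,0,0]
  ]
}}

```text
time_s: 12.2
tool_pos: [0.5393, -0.3148, 0.2499]
tcp_rot: [2.104, 2.331, 0.002]
ft_force: [4.3, 0.4, 3.8]
width: 0.0209
```

```bash
python3 - <<'E'
from h import *
s=arm.get_state(); print(s["tool_pos"],s["ft_force"],s["wrist_torque"],s["width"])
i=grab_frame("wrist"); cv2.imwrite("pics/w3c.png",cv2.resize(i[230:350,230:390],None,fx=5,fy=5,interpolation=cv2.INTER_CUBIC))
s=arm.get_state(); print(s["tool_pos"],s["ft_force"],s["wrist_torque"],s["width"])
E
```

```text
[ 0.53932252 -0.3147809   0.24985357] [4.32999026 0.38169779 3.80601172] [ 0.08347546 -0.76414809 -0.04820589] 0.020927356517537344
[ 0.5392911  -0.31476574  0.24985063] [4.55892913 0.48645152 3.14479363] [ 0.0753802  -0.71204057 -0.0237625 ] 0.020650753893528034
```

View pics/w3c.png

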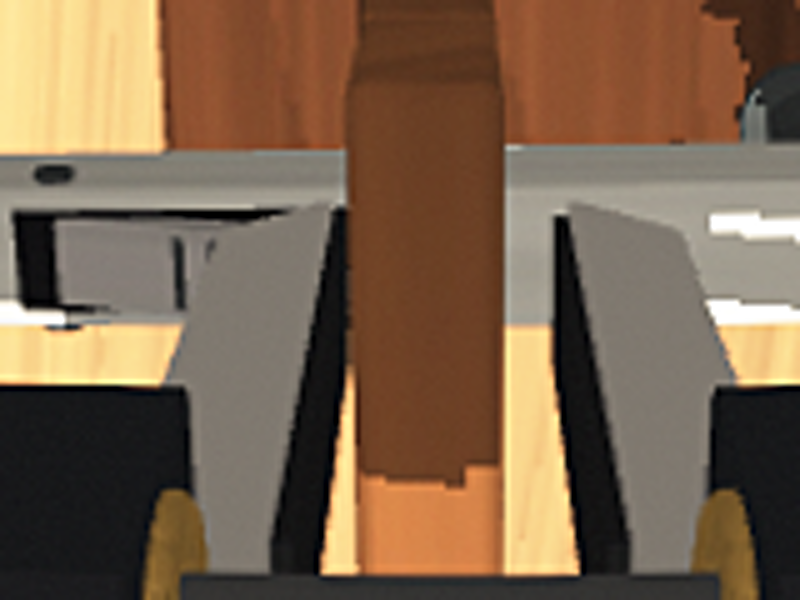

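Both fingers straddle the handle at crop x 350–500: the front finger's gap is under 1 mm and the rear gap is about 5 mm. The front finger's tip looks bevelled at crop (330,205)–(235,225), so the keeper's end may be pushing it backwards. I'll check the tip's geometry.

```bash
python3 - <<'E'
from h import *
s=arm.get_state();Rw=R.from_rotvec(s["tcp_rot"]).as_matrix()
for n,x,y in [("tip in",328,205),("bevel end",225,225),("back",165,385),("rear tip",572,205),("rear bevel",685,233),("rear back",735,385)]:
    o,d=wray(230+x/5,230+y/5,s);o=Rw.T@(o-s["tool_pos"]);d=Rw.T@d
    for X in (8,): q=o+d*(X/1e3-o[0])/d[0]; print(n,np.round(q*1e3,1))
def at(u,v,z):
    o,d=wray(u,v,s);return o+d*(z-o[2])/d[2]
for n,x,y,z in [("handle F",350,85,.2385),("handle R",500,85,.2385),("slot hinge end",14,260,.243),("peg far edge",550,205,.238),("peg near edge",520,323,.238)]:
    q=at(230+x/5,230+y/5,z); print(n,np.round(1e3*Rw.T@(q-s["tool_pos"]),1))
E
```

```text
tip in [  8.  -10.5   2.6]
bevel end [  8.  -20.4  -4.1]
back [  8.  -20.7 -44.4]
rear tip [ 8.  14.6  2.7]
rear bevel [ 8.  25.2 -6.5]
rear back [  8.   24.6 -44.4]
handle F [18.6 -8.5 11.3]
handle R [18.6  7.4 11.4]
slot hinge end [  0.1 -45.1   6.8]
peg far edge [ 5.  12.9 11.9]
peg near edge [-8.7  9.8 11.9]
```

>>> {"api": "send_rows", "payload": {
  "commands": [
    [0,0,-2,0,0,0],
    [0,0,-2,0,0,0],
    [0,0,-1,0,0,0],
    [0,-1.5,0,0,0,0],
    [0,-1.5,0,0,0,0],
    [0,0,1,0,0,0],
    [0,0,1,0,0,0],
    [0,0,1,0,0,0],
    [0,0,1,0,0,0],
    [0,0,0,0,0,0]
  ],
  "jaw": 22
}}

```text
time_s: 13.25
tool_pos: [0.5356, -0.315, 0.2505]
tcp_rot: [2.105, 2.332, 0.001]
ft_force: [0.7, 1.5, 3.1]
width: 0.0216
```

>>> {"api": "send_rows", "payload": {
  "commands": [
    [0,0,1,0,0,0],
    [0,0,1,0,0,0],
    [0,0,1,0,0,0],
    [0,0,1,0,0,0],
    [0,0,0,0,0,0],
    [0,0,0,0,0,0],
    [0,0,0,0,0,0],
    [0,0,0,0,0,0],
    [0,0,0,0,0,0],
    [0,0,0,0,0,0]
  ]
}}

```text
time_s: 14.25
tool_pos: [0.5355, -0.3152, 0.2465]
tcp_rot: [2.105, 2.331, -0.0]
ft_force: [1.5, 0.1, 4.4]
width: 0.0221
```

>>> {"api": "send_rows", "payload": {
  "commands": [
    [0,0,1,0,0,0],
    [0,0,1,0,0,0],
    [0,0,1,0,0,0],
    [0,0,1,0,0,0],
    [0,0,0,0,0,0],
    [0,0,0,0,0,0],
    [0,0,0,0,0,0],
    [0,0,0,0,0,0],
    [0,0,0,0,0,0],
    [0,0,0,0,0,0]
  ]
}}

```text
time_s: 15.25
tool_pos: [0.5359, -0.3152, 0.2433]
tcp_rot: [2.104, 2.33, 0.001]
ft_force: [3.3, 0.5, 6.6]
width: 0.0218
```

>>> {"api": "send_rows", "payload": {
  "commands": [
    [0,0,0.5,0,0,0],
    [0,0,0.5,0,0,0],
    [0,0,0,0,0,0],
    [0,0,0,0,0,0],
    [0,0,0,0,0,0],
    [0,0,0,0,0,0],
    [0,0,0,0,0,0],
    [0,0,0,0,0,0],
    [0,0,0,0,0,0],
    [0,0,0,0,0,0]
  ]
}}

```text
time_s: 16.25
tool_pos: [0.536, -0.3152, 0.2432]
tcp_rot: [2.104, 2.33, 0.001]
ft_force: [2.0, 0.5, 10.2]
width: 0.0218
```

```bash
python3 - <<'E'
from h import *
s=arm.get_state(); print(s["tool_pos"],s["ft_force"],s["wrist_torque"])
i=grab_frame("wrist"); cv2.imwrite("pics/w4c.png",cv2.resize(i[230:350,230:390],None,fx=5,fy=5,interpolation=cv2.INTER_CUBIC))
E
```

```text
[ 0.53595154 -0.31518291  0.24321491] [ 2.02550679  0.54856265 10.2272927 ] [ 0.14786039 -0.30897855  0.00783464]
```

View pics/w4c.png

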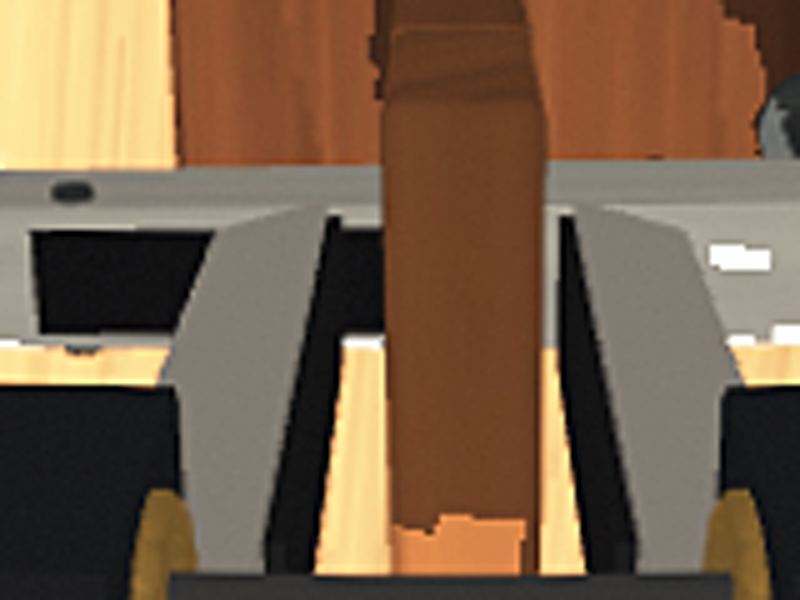

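The keeper is down: its well at crop (35–215,280) shows dark, and the tips rest on the peg at z = 0.2432. The handle at crop x 388–540 is nearly centred. I'll ease the force slightly and close the jaws.

>>> {"api": "send_rows", "payload": {
  "commands": [
    [0,0,-0.4,0,0,0],
    [0,0,0,0,0,0],
    [0,0,0,0,0,0],
    [0,0,0,0,0,0],
    [0,0,0,0,0,0],
    [0,0,0,0,0,0],
    [0,0,0,0,0,0],
    [0,0,0,0,0,0],
    [0,0,0,0,0,0],
    [0,0,0,0,0,0]
  ],
  "jaw": 6
}}

```text
time_s: 17.3
tool_pos: [0.5342, -0.3154, 0.2432]
tcp_rot: [-2.106, -2.331, 0.003]
ft_force: [-0.1, 0.1, 9.3]
width: 0.0135
```

>>> {"api": "send_rows", "payload": {
  "commands": [
    [0,-0.5,0,0,0,0],
    [0,-0.5,0,0,0,0],
    [0,-0.5,0,0,0,0],
    [0,-0.5,-0.1,0,0,0],
    [0,-0.5,0,0,0,0],
    [0,-0.5,-0.1,0,0,0],
    [0,-0.5,0,0,0,0],
    [0,-0.5,-0.1,0,0,0],
    [0,0,0,0,0,0],
    [0,0,0,0,0,0]
  ]
}}

```text
time_s: 18.3
tool_pos: [0.5338, -0.3155, 0.2433]
tcp_rot: [2.102, 2.328, 0.005]
ft_force: [6.3, 0.9, 5.8]
width: 0.0135
```

>>> {"api": "send_rows", "payload": {
  "commands": [
    [0,0,-0.2,0,0,0],
    [0,-0.5,-0.1,0,0,0],
    [0,-0.5,0,0,0,0],
    [0,0,0,0,0,0],
    [0,0,0,0,0,0],
    [0,0,0,0,0,0],
    [0,0,0,0,0,0],
    [0,0,0,0,0,0],
    [0,0,0,0,0,0],
    [0,0,0,0,0,0]
  ]
}}

```text
time_s: 19.3
tool_pos: [0.5327, -0.3156, 0.2433]
tcp_rot: [2.102, 2.329, 0.005]
ft_force: [6.2, 0.9, 5.2]
width: 0.014
```

>>> {"api": "send_rows", "payload": {
  "commands": [
    [0,-0.5,-0.1,0,0,0],
    [0,-0.5,0,0,0,0],
    [0,-0.5,-0.1,0,0,0],
    [0,-0.5,0,0,0,0],
    [0,-0.5,-0.1,0,0,0],
    [0,-0.5,0,0,0,0],
    [0,0,0,0,0,0],
    [0,0,0,0,0,0],
    [0,0,0,0,0,0],
    [0,0,0,0,0,0]
  ]
}}

```text
time_s: 20.3
tool_pos: [0.5293, -0.3159, 0.2433]
tcp_rot: [2.103, 2.329, 0.004]
ft_force: [5.7, 1.3, 6.2]
width: 0.0139
```

>>> {"api": "send_rows", "payload": {
  "commands": [
    [0,-1,-0.1,0,0,0],
    [0,-1,-0.1,0,0,0],
    [0,-1,-0.1,0,0,0],
    [0,-1,-0.1,0,0,0],
    [0,-1,-0.1,0,0,0],
    [0,-1,-0.1,0,0,0],
    [0,0,-0.2,0,0,0],
    [0,0,0,0,0,0],
    [0,0,0,0,0,0],
    [0,0,0,0,0,0]
  ]
}}

```text
time_s: 21.3
tool_pos: [0.5218, -0.3165, 0.2435]
tcp_rot: [2.105, 2.331, 0.001]
ft_force: [5.6, -0.2, 3.2]
width: 0.0137
```

>>> {"api": "send_rows", "payload": {
  "commands": [
    [0,-1,-0.3,0,0,0],
    [0,-1,-0.3,0,0,0],
    [0,-1,-0.2,0,0,0],
    [0,-1,-0.1,0,0,0],
    [0,-1,-0.1,0,0,0],
    [0,-1,-0.1,0,0,0],
    [0,-1,0,0,0,0],
    [0,-1,0,0,0,0],
    [0,0,0,0,0,0],
    [0,0,0,0,0,0]
  ]
}}

```text
time_s: 22.3
tool_pos: [0.5133, -0.3172, 0.2446]
tcp_rot: [-2.105, -2.331, 0.0]
ft_force: [2.0, 0.3, 0.6]
width: 0.0136
```

>>> {"api": "send_rows", "payload": {
  "commands": [
    [0,-1,-0.1,0,0,0],
    [0,-1,-0.1,0,0,0],
    [0,-1,-0.1,0,0,0],
    [0,-2,-0.1,0,0,0],
    [0,-2,-0.1,0,0,0],
    [0,-2,-0.1,0,0,0],
    [0,-2,-0.1,0,0,0],
    [0,-1,-0.1,0,0,0],
    [0,0,0,0,0,0],
    [0,0,0,0,0,0]
  ]
}}

```text
time_s: 23.3
tool_pos: [0.5015, -0.3187, 0.2457]
tcp_rot: [2.105, 2.331, -0.0]
ft_force: [2.9, -0.7, 4.0]
width: 0.0135
```

>>> {"api": "send_rows", "payload": {
  "commands": [
    [0,0,-0.6,0,0,0],
    [0,-1,-0.3,0,0,0],
    [0,-2,-0.3,0,0,0],
    [0,-2,-0.3,0,0,0],
    [0,-2,-0.2,0,0,0],
    [0,-2,-0.2,0,0,0],
    [0,-2,-0.2,0,0,0],
    [0,-1,-0.1,0,0,0],
    [0,0,0,0,0,0],
    [0,0,0,0,0,0]
  ]
}}

```text
time_s: 24.3
tool_pos: [0.4894, -0.3197, 0.2473]
tcp_rot: [-2.105, -2.331, 0.0]
ft_force: [0.0, -0.7, -3.6]
width: 0.0137
```

>>> {"api": "send_rows", "payload": {
  "commands": [
    [0,-2,-0.2,0,0,0],
    [0,-2,-0.2,0,0,0],
    [0,-2,-0.2,0,0,0],
    [0,-3,0,0,0,0],
    [0,-3,0,0,0,0],
    [0,-4,0,0,0,0],
    [0,-6,0,0,0,0],
    [0,-10,0,0,0,0],
    [0,-15,0,0,0,0],
    [0,0,0,0,0,0]
  ]
}}

```text
time_s: 25.3
tool_pos: [0.4403, -0.3245, 0.2484]
tcp_rot: [-2.106, -2.329, 0.002]
ft_force: [-0.1, 0.8, -4.3]
width: 0.0136
```

```bash
python3 - <<'E'
from h import *
s=arm.get_state(); print(s["tool_pos"],s["tcp_rot"],s["ft_force"],s["wrist_torque"])
cv2.imwrite("pics/sc2.png",np.vstack([cv2.resize(grab_frame("scene")[100:400,100:500],None,fx=1.4,fy=1.4)]))
E
```

```text
[ 0.4402784  -0.3244661   0.24839325] [-2.10604644e+00 -2.32894345e+00  1.92898347e-03] [-0.07463913  0.80832786 -4.27712657] [-0.0729843   0.0223522   0.02922102]
```

View pics/sc2.png

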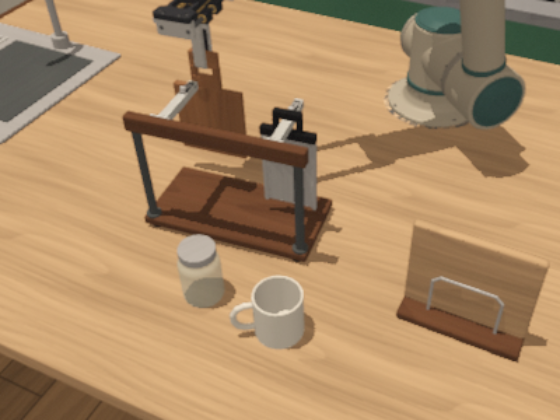

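>>> {"api": "send_rows", "payload": {
  "commands": [
    [0,-5,-5,0,0,0],
    [0,-10,-15,0,0,0],
    [5,-5,-25,0,0,0],
    [12,0,-25,0,0,0],
    [20,0,-20,0,0,0],
    [30,2,-14,0,0,0],
    [35,3,-6,0,0,0],
    [35,3,0,0,0,0],
    [35,3,0,0,0,0],
    [35,3,0,0,0,0]
  ]
}}

```text
time_s: 26.35
tool_pos: [0.4158, -0.1179, 0.3589]
tcp_rot: [2.105, 2.331, 0.001]
ft_force: [0.7, 0.5, -3.7]
width: 0.0138
```

>>> {"api": "send_rows", "payload": {
  "commands": [
    [35,3,0,0,0,0],
    [35,3,0,0,0,0],
    [35,3,0,0,0,0],
    [35,3,0,0,0,1],
    [35,3,0,0,0,1.5],
    [35,3,0,0,0,1.5],
    [35,3,0,0,0,1.5],
    [25,2,0,0,0,1.3],
    [12,1,0,0,0,0],
    [0,0,0,0,0,0]
  ]
}}

```text
time_s: 27.35
tool_pos: [0.4196, 0.1645, 0.3584]
tcp_rot: [2.237, 2.206, 0.0]
ft_force: [-0.3, -0.1, -2.8]
width: 0.014
```

```bash
python3 - <<'E'
from h import *
np.set_printoptions(precision=4,suppress=True)
s=arm.get_state(); Rw=R.from_rotvec(s["tcp_rot"]).as_matrix();print(s["time_s"],s["tool_pos"],s["ft_force"],s["width"]);print(Rw)
t=np.array([.578,.234,.36]);print("to slot, tool mm",1e3*Rw.T@(t-s["tool_pos"]))
E
```

```text
27.35 [0.4196 0.1645 0.3584] [-0.2801 -0.0822 -2.7751] 0.013969971294674876
[[ 0.0139  0.9999  0.0003]
 [ 0.9999 -0.0139  0.0001]
 [ 0.0001  0.0003 -1.    ]]
to slot, tool mm [ 71.6611 157.3988  -1.5596]
```

>>> {"api": "send_rows", "payload": {
  "commands": [
    [10,10,0,0,0,0],
    [20,20,5,0,0,0],
    [20,20,15,0,0,0],
    [15,15,20,0,0,0],
    [6,10,20,0,0,0],
    [0,0,15,0,0,0],
    [0,0,10,0,0,0],
    [0,0,0,0,0,0],
    [0,0,0,0,0,0],
    [0,0,0,0,0,0]
  ]
}}

```text
time_s: 28.35
tool_pos: [0.4964, 0.2332, 0.2745]
tcp_rot: [2.24, 2.201, 0.004]
ft_force: [-0.7, -0.3, -3.7]
width: 0.0138
```

```bash
python3 - <<'E'
from h import *
np.set_printoptions(precision=4,suppress=True)
s=arm.get_state(); print(s["time_s"],s["tool_pos"],s["tcp_rot"],s["ft_force"])
i=grab_frame("wrist"); cv2.imwrite("pics/w5.png",i)
for P in [(.566,.178,.099),(.566,.29,.099),(.591,.178,.099),(.591,.29,.099),(.536,.335,.016),(.536,.136,.016)]: print(P,np.round(wproj(P,s),1))
cv2.imwrite("pics/w5c.png",cv2.resize(i[100:300,290:490],None,fx=3,fy=3,interpolation=cv2.INTER_CUBIC))
E
```

```text
28.35 [0.4964 0.2332 0.2745] [2.2399 2.2013 0.0035] [-0.7475 -0.2756 -3.7174]
(0.566, 0.178, 0.099) [386.4 276.9]
(0.566, 0.29, 0.099) [388.6 165.5]
(0.591, 0.178, 0.099) [410.1 276.2]
(0.591, 0.29, 0.099) [413.7 165.9]
(0.536, 0.335, 0.016) [349.8 125.5]
(0.536, 0.136, 0.016) [350.2 287.9]
```

View pics/w5c.png

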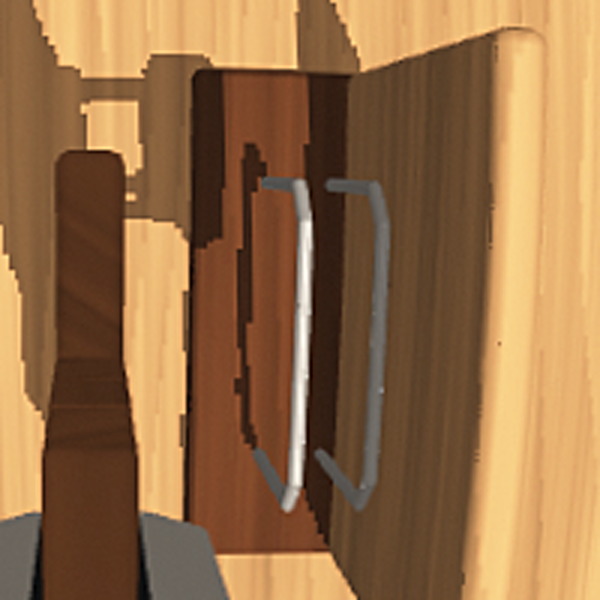

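The crop shows the held blade's top edge at (57–125,160), the front hoop's top centre at (305,330) and the rear hoop's at (378,340). The big board is at (520,300), and the empty slot lies between the two hoops.

```bash
python3 - <<'E'
from h import *
np.set_printoptions(precision=4,suppress=True)
s=arm.get_state(); Rw=R.from_rotvec(s["tcp_rot"]).as_matrix()
def m(n,x,y,z):
    o,d=wray(290+x/3,100+y/3,s);q=o+d*(z-o[2])/d[2];print(n,q,"tool",np.round(1e3*Rw.T@(q-s["tool_pos"]),1))
b=s["tool_pos"][2]-.195
m("blade corner F",59,165,b+.15);m("blade corner R",123,165,b+.15)
m("hoop1 top+y",308,220,.0965);m("hoop1 mid",303,340,.0965);m("hoop1 -y",293,480,.0965)
m("hoop2 top+y",382,220,.0965);m("hoop2 mid",378,340,.0965);m("hoop2 -y",368,480,.0965)
m("hoop1 end+y",302,183,.0965);m("hoop1 end-y",288,508,.0965)
m("plank +yF",195,72,.016);m("plank -yF",188,550,.016)
E
```

```text
blade corner F [0.4934 0.3004 0.2296] tool [67.  -4.1 45. ]
blade corner R [0.5062 0.3002 0.2296] tool [67.   8.7 45.1]
hoop1 top+y [0.5704 0.2825 0.0965] tool [ 50.3  72.9 178.3]
hoop1 mid [0.5693 0.243  0.0965] tool [ 10.9  72.4 178.2]
hoop1 -y [0.5671 0.1953 0.0965] tool [-36.9  71.  178.2]
hoop2 top+y [0.5954 0.2828 0.0965] tool [ 51.   97.8 178.3]
hoop2 mid [0.5949 0.2429 0.0965] tool [ 11.2  98.  178.3]
hoop2 -y [0.5934 0.1947 0.0965] tool [-37.1  97.3 178.3]
hoop1 end+y [0.5684 0.2945 0.0965] tool [ 62.3  70.7 178.3]
hoop1 end-y [0.5657 0.1854 0.0965] tool [-46.8  69.8 178.2]
plank +yF [0.542  0.3369 0.016 ] tool [104.2  43.4 258.7]
plank -yF [0.539  0.1422 0.016 ] tool [-90.5  43.6 258.6]
```

>>> {"api": "send_rows", "payload": {
  "commands": [
    [0,0,-10,0,0,0],
    [0,0,-20,0,0,0],
    [0,0,-18,0,0,0],
    [1,5,-2,0,0,0.4],
    [2,20,0,0,0,0],
    [2,25,0,0,0,0],
    [2,20,0,0,0,0],
    [0.9,12.5,0,0,0,0],
    [0,0,0,0,0,0],
    [0,0,0,0,0,0]
  ]
}}

```text
time_s: 29.4
tool_pos: [0.5776, 0.2393, 0.3228]
tcp_rot: [-2.247, -2.194, 0.002]
ft_force: [-0.5, -0.4, -3.8]
width: 0.0135
```

>>> {"api": "send_rows", "payload": {
  "commands": [
    [0,0,0,0,0,0],
    [0,0,0,0,0,0],
    [0,0,0,0,0,0],
    [0,0,0,0,0,0],
    [0,0,0,0,0,0],
    [0,0,0,0,0,0],
    [0,0,0,0,0,0],
    [0,0,0,0,0,0],
    [0,0,0,0,0,0],
    [0,0,0,0,0,0]
  ]
}}

```text
time_s: 30.4
tool_pos: [0.5783, 0.2393, 0.3232]
tcp_rot: [-2.248, -2.195, 0.0]
ft_force: [-1.4, 0.7, -4.4]
width: 0.014
```

```bash
python3 - <<'E'
from h import *
np.set_printoptions(precision=4,suppress=True)
s=arm.get_state(); Rw=R.from_rotvec(s["tcp_rot"]).as_matrix();print(s["time_s"],s["tool_pos"],s["ft_force"],s["width"]);print(Rw)
cv2.imwrite("pics/w6.png",grab_frame("wrist"));t=grab_frame("top");cv2.imwrite("pics/t6.png",t);sc=grab_frame("scene");cv2.imwrite("pics/s6.png",sc)
E
```

```text
30.4 [0.5783 0.2393 0.3232] [-1.425   0.6637 -4.4137] 0.014000923285801346
[[ 0.0237  0.9997 -0.0001]
 [ 0.9997 -0.0237  0.0001]
 [ 0.0001 -0.0001 -1.    ]]
```

>>> {"api": "send_rows", "payload": {
  "commands": [
    [0,0,5,0,0,0],
    [0,0,10,0,0,0],
    [0,0,5,0,0,0],
    [0,0,3,0,0,0],
    [0,0,2,0,0,0],
    [0,0,1,0,0,0],
    [0,0,1,0,0,0],
    [0,0,1,0,0,0],
    [0,0,1,0,0,0],
    [0,0,0,0,0,0]
  ]
}}

```text
time_s: 31.55
tool_pos: [0.5783, 0.2393, 0.2942]
tcp_rot: [-2.248, -2.195, 0.0]
ft_force: [-0.3, 0.8, -4.1]
width: 0.0136
```

>>> {"api": "send_rows", "payload": {
  "commands": [
    [0,0,1,0,0,0],
    [0,0,1,0,0,0],
    [0,0,1,0,0,0],
    [0,0,1,0,0,0],
    [0,0,0,0,0,0],
    [0,0,0,0,0,0],
    [0,0,0,0,0,0],
    [0,0,0,0,0,0],
    [0,0,0,0,0,0],
    [0,0,0,0,0,0]
  ]
}}

```text
time_s: 32.55
tool_pos: [0.5783, 0.2393, 0.2903]
tcp_rot: [-2.248, -2.195, -0.0]
ft_force: [-0.5, -1.1, -3.6]
width: 0.0138
```

Free so far, with the lower edge at about z = 0.095. I'll keep going down.

>>> {"api": "send_rows", "payload": {
  "commands": [
    [0,0,1,0,0,0],
    [0,0,1,0,0,0],
    [0,0,1,0,0,0],
    [0,0,1,0,0,0],
    [0,0,1,0,0,0],
    [0,0,1,0,0,0],
    [0,0,0,0,0,0],
    [0,0,0,0,0,0],
    [0,0,0,0,0,0],
    [0,0,0,0,0,0]
  ]
}}

```text
time_s: 33.55
tool_pos: [0.5784, 0.2393, 0.2843]
tcp_rot: [-2.248, -2.195, -0.0]
ft_force: [0.2, 0.5, -2.8]
width: 0.0136
```

>>> {"api": "send_rows", "payload": {
  "commands": [
    [0,0,2,0,0,0],
    [0,0,3,0,0,0],
    [0,0,4,0,0,0],
    [0,0,4,0,0,0],
    [0,0,4,0,0,0],
    [0,0,4,0,0,0],
    [0,0,4,0,0,0],
    [0,0,3,0,0,0],
    [0,0,2,0,0,0],
    [0,0,0,0,0,0]
  ]
}}

```text
time_s: 34.55
tool_pos: [0.5782, 0.2393, 0.2539]
tcp_rot: [-2.247, -2.195, 0.001]
ft_force: [-0.1, -0.2, -3.8]
width: 0.0138
```

>>> {"api": "send_rows", "payload": {
  "commands": [
    [0,0,4,0,0,0],
    [0,0,5,0,0,0],
    [0,0,6,0,0,0],
    [0,0,6,0,0,0],
    [0,0,6,0,0,0],
    [0,0,4,0,0,0],
    [0,0,3,0,0,0],
    [0,0,2,0,0,0],
    [0,0,1,0,0,0],
    [0,0,0,0,0,0]
  ]
}}

```text
time_s: 35.55
tool_pos: [0.5784, 0.2393, 0.2173]
tcp_rot: [2.248, 2.195, 0.0]
ft_force: [0.5, 0.5, -2.7]
width: 0.0137
```

>>> {"api": "send_rows", "payload": {
  "commands": [
    [0,0,1,0,0,0],
    [0,0,1,0,0,0],
    [0,0,1,0,0,0],
    [0,0,0,0,0,0],
    [0,0,0,0,0,0],
    [0,0,0,0,0,0],
    [0,0,0,0,0,0],
    [0,0,0,0,0,0],
    [0,0,0,0,0,0],
    [0,0,0,0,0,0]
  ]
}}

```text
time_s: 36.55
tool_pos: [0.5783, 0.2393, 0.2143]
tcp_rot: [-2.248, -2.195, -0.0]
ft_force: [-0.1, 0.5, -3.4]
width: 0.0139
```

>>> {"api": "send_rows", "payload": {
  "commands": [
    [0,0,1,0,0,0],
    [0,0,1,0,0,0],
    [0,0,0.5,0,0,0],
    [0,0,0,0,0,0],
    [0,0,0,0,0,0],
    [0,0,0,0,0,0],
    [0,0,0,0,0,0],
    [0,0,0,0,0,0],
    [0,0,0,0,0,0],
    [0,0,0,0,0,0]
  ]
}}

```text
time_s: 37.55
tool_pos: [0.5783, 0.2393, 0.2118]
tcp_rot: [-2.248, -2.195, -0.0]
ft_force: [-0.2, -0.0, -3.0]
width: 0.0136
```

>>> {"api": "send_rows", "payload": {
  "commands": [
    [0,0,0.7,0,0,0],
    [0,0,0.7,0,0,0],
    [0,0,0.6,0,0,0],
    [0,0,0,0,0,0],
    [0,0,0,0,0,0],
    [0,0,0,0,0,0],
    [0,0,0,0,0,0],
    [0,0,0,0,0,0],
    [0,0,0,0,0,0],
    [0,0,0,0,0,0]
  ]
}}

```text
time_s: 38.55
tool_pos: [0.5786, 0.2398, 0.2115]
tcp_rot: [2.247, 2.195, 0.004]
ft_force: [-0.5, 0.8, 4.7]
width: 0.0138
```

>>> {"api": "send_rows", "payload": {
  "commands": [
    [0,0,-0.8,0,0,0],
    [0,0,0,0,0,0],
    [0,0,0,0,0,0],
    [0,0,0,0,0,0],
    [0,0,0,0,0,0],
    [0,0,0,0,0,0],
    [0,0,0,0,0,0],
    [0,0,0,0,0,0],
    [0,0,0,0,0,0],
    [0,0,0,0,0,0]
  ]
}}

```text
time_s: 39.55
tool_pos: [0.5787, 0.2397, 0.2115]
tcp_rot: [2.248, 2.195, 0.003]
ft_force: [-0.8, 1.8, 6.1]
width: 0.0137
```

>>> {"api": "send_rows", "payload": {
  "commands": [
    [0,0,0,0,0,0],
    [0,0,0,0,0,0],
    [0,0,0,0,0,0],
    [0,0,0,0,0,0],
    [0,0,0,0,0,0],
    [0,0,0,0,0,0],
    [0,0,0,0,0,0],
    [0,0,0,0,0,0],
    [0,0,0,0,0,0],
    [0,0,0,0,0,0]
  ],
  "jaw": 40
}}

```text
time_s: 40.55
tool_pos: [0.5784, 0.2393, 0.2106]
tcp_rot: [2.248, 2.195, 0.0]
ft_force: [0.9, 0.6, -1.0]
width: 0.0398
```

>>> {"api": "send_rows", "payload": {
  "commands": [
    [0,0,-3,0,0,0],
    [0,0,-6,0,0,0],
    [0,0,-10,0,0,0],
    [0,0,-15,0,0,0],
    [0,0,-25,0,0,0],
    [0,0,-25,0,0,0],
    [0,-10,-15,0,0,0],
    [0,-30,-5,0,0,0],
    [0,-40,0,0,0,0],
    [0,-40,0,0,0,0]
  ]
}}

```text
time_s: 41.55
tool_pos: [0.4566, 0.2421, 0.3149]
tcp_rot: [-2.248, -2.194, -0.0]
ft_force: [0.4, -0.8, 0.3]
width: 0.0399
```

>>> {"api": "send_rows", "payload": {
  "commands": [
    [0,-40,0,0,0,0],
    [0,-30,0,0,0,0],
    [0,-10,0,0,0,0],
    [0,0,0,0,0,0],
    [0,0,0,0,0,0],
    [0,0,0,0,0,0],
    [0,0,0,0,0,0],
    [0,0,0,0,0,0],
    [0,0,0,0,0,0],
    [0,0,0,0,0,0]
  ]
}}

```text
time_s: 42.55
tool_pos: [0.3787, 0.244, 0.3144]
tcp_rot: [-2.248, -2.194, 0.0]
ft_force: [-0.3, -1.0, 0.7]
width: 0.0399
```

```bash
python3 - <<'E'
from h import *
s=arm.get_state(); print(s["time_s"],s["tool_pos"],s["ft_force"],s["width"])
a=grab_frame("scene");b=grab_frame("top");cv2.imwrite("pics/sF.png",a);cv2.imwrite("pics/tF.png",b)
L=cv2.resize(a[130:350,180:500],(640,440),interpolation=cv2.INTER_CUBIC)[:, :]
c=cv2.resize(b[170:320,165:515],(560,240))
out=np.zeros((600,800,3),np.uint8);out[:352,:512]=cv2.resize(L,(512,352));out[352:592,:560]=c;d=cv2.resize(b[210:290,165:285],(285,190),interpolation=cv2.INTER_CUBIC);out[:190,514:799]=d
cv2.imwrite("pics/final.png",out)
E
```

```text
42.55 [0.37865905 0.24402513 0.31438777] [-0.30667632 -1.01239866  0.74044625] 0.03993633511043179
```

View pics/final.png

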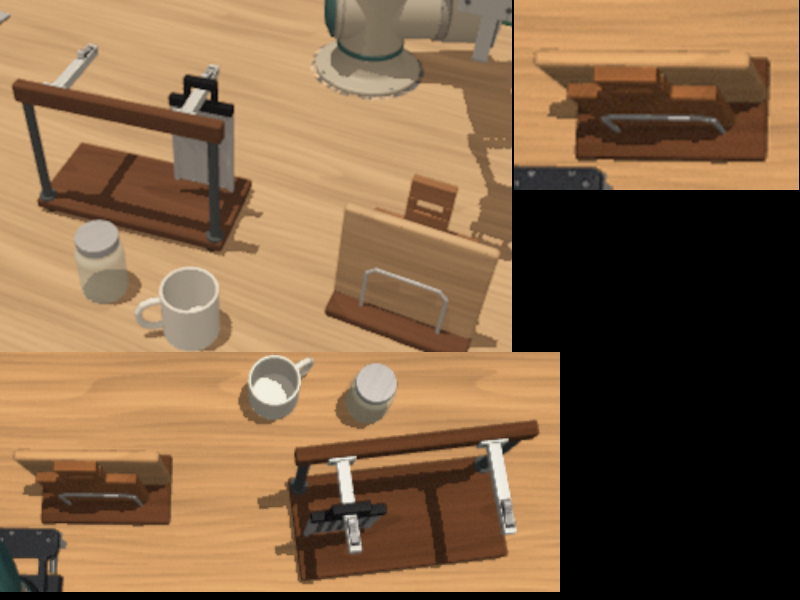

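The board stands upright in the front slot behind the front hoop. The grater, mug, jar and big board look unmoved. I'll check how well it is centred, and whether the other things moved, numerically.

```bash
python3 - <<'E'
from h import *
f=lambda x,y,z:np.round(onz("top",165+(x-514)/2.375,210+y/2.375,z),4)
print("handle L/R near",f(595,92,.241),f(667,92,.241),"blade shoulders L/R",f(568,90,.166),f(730,92,.166))
print("hoop1 L/R",f(602,120,.099),f(728,130,.099))
a=cv2.imread("pics/top0.png").astype(int);b=cv2.imread("pics/tF.png").astype(int)
for n,(y0,y1,x0,x1) in dict(mug_jar=(165,216,315,415),grater=(230,310,345,410),bigboard=(228,236,175,270)).items(): print(n,abs(a-b)[y0:y1,x0:x1].mean())
E
```

```text
handle L/R near [0.5627 0.2641 0.241 ] [0.5622 0.2015 0.241 ] blade shoulders L/R [0.58   0.3073 0.166 ] [0.577  0.1565 0.166 ]
hoop1 L/R [0.5635 0.2901 0.099 ] [0.5526 0.1665 0.099 ]
mug_jar 4.925490196078432
grater 3.61775641025641
bigboard 5.068421052631579
```

```bash
python3 - <<'E'
from h import *
a=cv2.imread("pics/top0.png");b=cv2.imread("pics/tF.png")
for n,(y0,y1,x0,x1) in dict(mug=(168,216,315,362),jar=(175,216,380,415),grater=(262,300,350,400),bg=(330,380,300,450)).items():
    g=lambda i:cv2.cvtColor(i[y0:y1,x0:x1],cv2.COLOR_BGR2GRAY).astype(np.float32)
    print(n,cv2.phaseCorrelate(g(a),g(b)),abs(a.astype(int)-b)[y0:y1,x0:x1].mean())
print(arm.finish_job())
E
```

```text
mug ((0.014214409492581126, -0.024031535953035643), 0.9997320009085039) 4.67789598108747
jar ((-0.007395006021720718, 0.4875996688349069), 1.001595836215549) 5.047851335656214
grater ((0.005017472650898469, -0.027663041833370983), 0.9892969498634339) 3.535263157894737
bg ((-0.11490548054730709, 0.05642764323583549), 0.9431532257080079) 5.170577777777778
the job is handed in; nothing more can be done
None
```

I took the paddle board off peg B and stood it in the empty front slot of the wire rack, then handed the job in at about 43 s of the 72 s allowed.

**Getting it off the peg:** I pressed the keeper down until the fingertips met the peg's top, pinched the handle and drew the board forward. I eased upward along the bent nose as I went.
- **Force on the peg:** the highest downward reading was about 10 N. The forward drag was about 6 N while sliding, and it did not climb as it would if the board were caught on the keeper.
- **Bevelled fingertip:** on my first press the keeper's end slid onto the front fingertip's bevel and pushed sideways with about 4.5 N. I backed off and pressed again further forward.
- **Nose tip:** my first touch there was probably on that same bevel, so its height reading was unreliable. I followed the nose's slope by force instead.

**Placing it:** the board went between the hoops without touching. It met the floor at the expected height, with a tool reading of 0.2115 m against 0.211 m predicted, and only then did I let go.

**Last checks:**
- **Board:** the pictures show it upright in the front slot, sideways within a few millimetres of centre. Its top reads about 8 mm nearer the robot than a dead-vertical board would, from a fuzzy edge, so it may be leaning slightly within the slot's play.
- **Other things:** the mug and grater show no shift in the top view. The jar shows about half a pixel (roughly 1 mm), though the robot never came near it. The big board looks unmoved in the picture.

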